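Load the analyser lane with reagent bottles in order of height

ROBOT

A 6-joint arm with a two-finger parallel gripper is mounted at the origin on the work surface. World frame = base frame: x ahead of the robot, y to its left, z up, the work surface at z = 0. Lengths are in m, angles in rad, forces in N, time in s.
With the tool pointing down it reaches from about 0.35 to 1 m from the base axis. Payload 7.1 kg.
Tool frame: the origin (TCP) lies on the centre line of the jaws, within the pads' length; the fingertips stand 22 mm ahead of it and the grasp point (between the pads) lies 3 mm ahead of it; z points along the fingers, y is the line along which they close (so a half turn about z gives the same grasp; the last joint's range is limited). The gripper opens to 85 mm and grips with 20 to 120 N. Pads are 22 mm wide; open, the fingers measure 114 mm over their backs; the gripper's body (76 mm by 85 mm) begins 54 mm behind the grasp point. The pads swing forward as they close: fully open they stand 13 mm farther back than shut.
Start: joints at [1.215, 0.423, 1.63, -0, 1.089, -0.019], TCP at [0.207, 0.59, 0.253] pointing down, gripper open.
Joint ranges: [-3, 3], [-0.9, 2.11], [0.09, 2.58], [-1.31, 4.45], [0.11, 2.69], [-2.54, 2.54]. Speed limits (rad/s): [2.39, 2.39, 3.01, 3.14, 3.14, 3.14].

INTERFACE

Orientations are given as a 3x3 rotation matrix whose columns are the frame's x, y, z axes.
In Python, from workcell import move_ptp, move_l, set_joints, move_gripper, dwell, ik, read_camera, IKError, sign_off, get_time, get_joint_positions, get_qvel, get_effort, get_tcp_pos, get_orientation, get_contact_force, get_moment, get_finger_gap, get_finger_force gives the robot as it stands. The module is installed in compiled form; this text tells all that it offers. Calls block until the motion is done:
- move_ptp(position, orientation): joint-space move of the TCP to a pose.
- move_l(position, speed=0.15, rotation=None): straight line of the TCP; rotation=None keeps the orientation; speed is the mean speed in m/s.
- set_joints(angles): joint-space move.
- move_gripper(opening, force=None): opening from 0.0 (shut) to 1.0 (fully open); force is the grip in N (None keeps the last); returns when the fingers have stopped.
- dwell(seconds).
- ik(position, orientation): joint angles nearest the present ones, or None.
- read_camera(name): name is "scene" or "top"; returns a dict with "frame" (420x560x3 uint8, red, green, blue), "fx", "fy", "cx", "cy" (pixels), "rvec" (rotation vector, rad) and "tvec" (3), from world to camera coordinates, as OpenCV has them. Camera axes: x right, y down, z forward; pixel columns grow to the right and rows downward; lengths in m; the calibration is good to about 2 mm. A picture is of the moment at which its call begins. There is no depth.
A pose or a line that the arm cannot do raises IKError and nothing moves.
- sign_off(): hands the job in; it is judged then, once.
Readings, each from a call of its own:
- get_time(): time.
- get_joint_positions(): joint angles.
- get_qvel(): joint speeds.
- get_effort(): joint torques, N m.
- get_tcp_pos(): TCP position.
- get_orientation(): TCP orientation.
- get_contact_force(): force on the tool from outside, world axes, zero at the start.
- get_moment(): the same for the moment, N m.
- get_finger_gap(): opening from 0.0 (shut) to 1.0 (fully open).
- get_finger_force(): force on a finger pad.
Only numpy, scipy, OpenCV 4.12 (cv2) and the standard library are available. Lean on these libraries where they do the work, as an engineer would, in place of code of your own. Each camera call takes 0.05 s, during which the arm holds its last target. There are 200 camera calls.

TASK

Load the analyser's lane: stand the four white reagent bottles upright on the four grey pads, one to a pad and centred on it, in order of height with the shortest next to the black reader head and the tallest at the far end. Do not knock any bottle over, and leave the spray bottle where it is.

Things in the scene. Friction and masses are not known exactly. Their poses are not given: they have to be found in the camera images.
- bottle_65: loose closed white reagent bottle (plump, the shortest): 65 mm tall in all, round body 50 mm in diameter with a sloping shoulder, and on top a grey upright cylindrical cap 34 mm in diameter and 28 mm tall (the same on all four bottles, good to grip from above). Origin: centre of its underside, z up along the bottle. It starts upright on the bench (z = 0).
- bottle_90: loose closed white reagent bottle (the widest, second shortest): 90 mm tall in all, round body 58 mm in diameter with a sloping shoulder, and on top a grey upright cylindrical cap 34 mm in diameter and 28 mm tall (the same on all four bottles, good to grip from above). Origin: centre of its underside, z up along the bottle. It starts upright on the bench (z = 0).
- bottle_115: loose closed white reagent bottle (the slimmest, second tallest): 115 mm tall in all, round body 44 mm in diameter with a sloping shoulder, and on top a grey upright cylindrical cap 34 mm in diameter and 28 mm tall (the same on all four bottles, good to grip from above). Origin: centre of its underside, z up along the bottle. It starts upright on the bench (z = 0).
- bottle_140: loose closed white reagent bottle (the tallest): 140 mm tall in all, round body 50 mm in diameter with a sloping shoulder, and on top a grey upright cylindrical cap 34 mm in diameter and 28 mm tall (the same on all four bottles, good to grip from above). Origin: centre of its underside, z up along the bottle. It starts upright on the bench (z = 0).
- pad_a: one of four identical fixed round grey pads, 62 mm in diameter and 2 mm thick, with a small black dot at its centre, in a straight row 80 mm apart on a low aluminium lane (440 x 90 mm, 8 mm thick) that lies at a different place and angle each time. Which pad has which place in the row changes from start to start. Origin: centre of its underside, 8 mm above the bench, so its top is at 10 mm.
- pad_b: one of four identical fixed round grey pads, 62 mm in diameter and 2 mm thick, with a small black dot at its centre, in a straight row 80 mm apart on a low aluminium lane (440 x 90 mm, 8 mm thick) that lies at a different place and angle each time. Which pad has which place in the row changes from start to start. Origin: centre of its underside, 8 mm above the bench, so its top is at 10 mm.
- pad_c: one of four identical fixed round grey pads, 62 mm in diameter and 2 mm thick, with a small black dot at its centre, in a straight row 80 mm apart on a low aluminium lane (440 x 90 mm, 8 mm thick) that lies at a different place and angle each time. Which pad has which place in the row changes from start to start. Origin: centre of its underside, 8 mm above the bench, so its top is at 10 mm.
- pad_d: one of four identical fixed round grey pads, 62 mm in diameter and 2 mm thick, with a small black dot at its centre, in a straight row 80 mm apart on a low aluminium lane (440 x 90 mm, 8 mm thick) that lies at a different place and angle each time. Which pad has which place in the row changes from start to start. Origin: centre of its underside, 8 mm above the bench, so its top is at 10 mm.
- reader: fixed black reader head, 64 mm tall, 44 x 40 mm in plan, standing on the lane at one end of the row, in line with the pads, at either end. Its origin (centre of its underside, 8 mm above the bench) is 75 mm from the centre of the nearest pad, then 155, 235 and 315 mm from the others. At the other end is only a low steel stop 10 mm high.
- spray: bystander: loose spray bottle standing beside the work, pale blue cylinder 64 mm in diameter with a black trigger head, 162 mm tall; origin at the centre of its underside. Not to be moved.
Not all that is in view belongs to the job. Leave any green look-alike of the bottle_90 alone. What is shaped like the bottle_140 but blue or pink is not meant.

How it is judged:
By the outcome, as a careful person would: the job done as asked, in the order asked, and still so for the second after the job is handed in, with the robot touching nothing.
It also fails if it takes over 104 s, if anything falls off the work surface, if the arm or the gripper's body presses on something with over 40 N, if the wrist force passes 120 N, or if a joint passes its speed limit or range.

## Working session

There is one attempt and no reset: what is moved stays moved. The work goes in short steps, each a Python script; the robot and the scene stay as the last script left them, time stands still between calls to the robot, and variables do not carry over. Pictures are saved under pics/ and viewed, at most 14 in all, crops included, and the job is handed in when it is done.

```bash
mkdir -p pics; python3 - <<'E'
from workcell import *
import cv2,numpy as np
for n in("top","scene"):
    d=read_camera(n); cv2.imwrite(f"pics/{n}0.png",cv2.cvtColor(d["frame"],cv2.COLOR_RGB2BGR))
    R=cv2.Rodrigues(np.array(d["rvec"]))[0]; print(n,d["fx"],d["cx"],d["cy"],(-R.T@np.array(d["tvec"]).ravel()).round(3),R.round(2).tolist())
print(get_time())
E
```

```text
top 437.7449089913591 286.0940251927112 219.60452376305992 [0.328 0.089 1.088] [[-0.0, -1.0, -0.01], [-0.98, 0.0, -0.19], [0.19, 0.01, -0.98]]
scene 395.2621464983675 276.1958218888716 215.28708565179085 [0.888 0.47  0.575] [[-0.73, 0.68, 0.02], [0.46, 0.51, -0.73], [-0.51, -0.52, -0.69]]
0.1
```

View pics/top0.png

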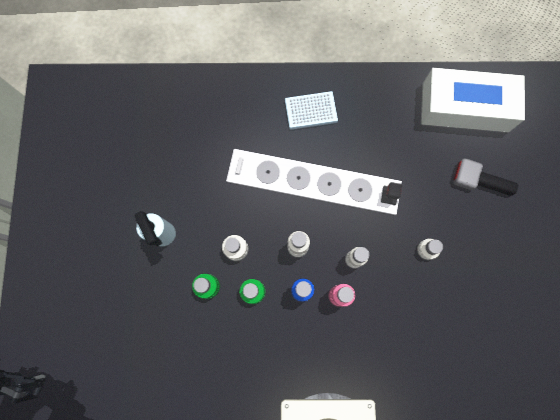

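View pics/scene0.png

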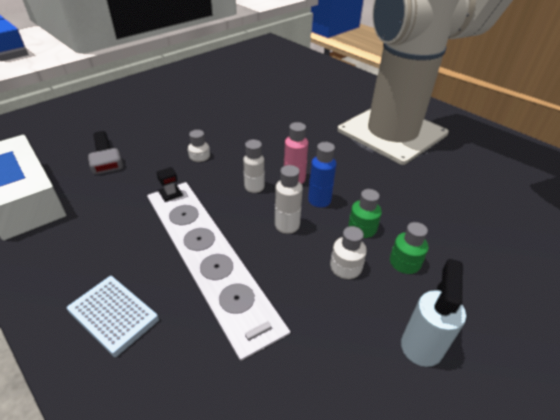

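The top view shows white bottles at (235,247), (298,243), (358,257) and (431,248). The pads are at (268,172), (298,178), (329,184) and (360,190), with the reader at (391,193). In the scene view the white bottles are at (348,250), wide and low, so bottle_90; (289,200), the tallest, so bottle_140; (254,165), slim, so bottle_115; and (198,147), tiny, so bottle_65. The green, blue and pink ones are decoys. I'll confirm this in an enlarged crop and by cap height triangulated from the two views.

```bash
cat > h.py <<'E'
import cv2,numpy as np
from workcell import *
def cam(n):
    d=read_camera(n); d["R"]=cv2.Rodrigues(np.array(d["rvec"],float))[0]; d["t"]=np.array(d["tvec"],float).ravel(); return d
def ray(d,u,v):
    return -d["R"].T@d["t"], d["R"].T@np.array([(u-d["cx"])/d["fx"],(v-d["cy"])/d["fy"],1])
def onz(d,u,v,z):
    c,r=ray(d,u,v); return c+r*(z-c[2])/r[2]
def tri(d1,p1,d2,p2):
    c1,r1=ray(d1,*p1);c2,r2=ray(d2,*p2)
    s=np.linalg.lstsq(np.c_[r1,-r2],c2-c1,rcond=None)[0]
    a,b=c1+s[0]*r1,c2+s[1]*r2; return (a+b)/2,np.linalg.norm(a-b)
def proj(d,p):
    q=d["R"]@np.asarray(p)+d["t"]; return d["fx"]*q[0]/q[2]+d["cx"],d["fy"]*q[1]/q[2]+d["cy"]
def blobs(f,lo,hi,box,amin,amax):
    h=cv2.cvtColor(f,cv2.COLOR_RGB2HSV); m=((h[...,1]<70)&(h[...,2]>=lo)&(h[...,2]<=hi)).astype(np.uint8)
    x0,y0,x1,y1=box; k=np.zeros_like(m); k[y0:y1,x0:x1]=m[y0:y1,x0:x1]
    k=cv2.morphologyEx(k,cv2.MORPH_OPEN,np.ones((3,3),np.uint8))
    n,l,s,c=cv2.connectedComponentsWithStats(k,connectivity=4)
    return [(c[i],s[i]) for i in range(1,n) if amin<=s[i,4]<=amax]
E
python3 - <<'E'
from h import *
d=cam("top");f=d["frame"];s=cam("scene")
g=cv2.cvtColor(f,cv2.COLOR_RGB2GRAY)
for r in(236,241,246): print(r,g[r,284:314].tolist())
print(g[178,280:318].tolist()); print(g[172,255:282].tolist())
a=cv2.resize(f[140:310,180:460],None,fx=2.8,fy=2.8,interpolation=cv2.INTER_CUBIC)
cv2.imwrite("pics/c1.png",a[...,::-1])
a=cv2.resize(s["frame"][110:290,170:400],None,fx=3.3,fy=3.3,interpolation=cv2.INTER_CUBIC)
cv2.imwrite("pics/c2.png",a[...,::-1])
E
```

```text
236 [75, 74, 72, 70, 77, 166, 229, 227, 211, 198, 197, 199, 199, 202, 198, 201, 200, 203, 201, 202, 201, 206, 230, 226, 128, 74, 73, 78, 75, 74]
241 [71, 75, 74, 109, 159, 183, 181, 158, 161, 199, 199, 201, 200, 203, 202, 203, 202, 204, 203, 201, 202, 208, 230, 244, 247, 220, 72, 73, 73, 70]
246 [54, 53, 55, 94, 126, 148, 184, 185, 181, 158, 107, 86, 100, 129, 146, 148, 147, 123, 90, 148, 224, 240, 242, 241, 213, 86, 73, 74, 70, 72]
[254, 254, 254, 254, 254, 249, 213, 198, 201, 199, 200, 198, 200, 198, 199, 198, 176, 117, 85, 92, 151, 203, 198, 198, 197, 200, 199, 201, 198, 199, 241, 254, 254, 254, 254, 254, 254, 254]
[252, 229, 196, 195, 194, 195, 195, 196, 195, 196, 172, 113, 79, 82, 120, 178, 195, 195, 196, 197, 199, 198, 197, 196, 223, 249, 254]
```

View pics/c1.png

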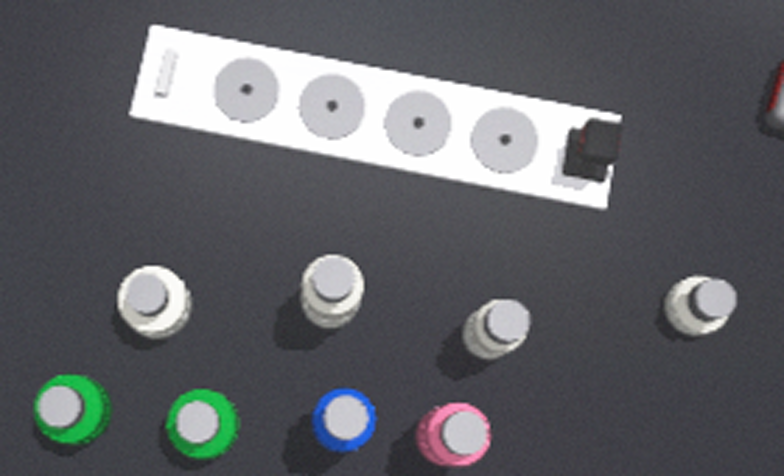

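View pics/c2.png

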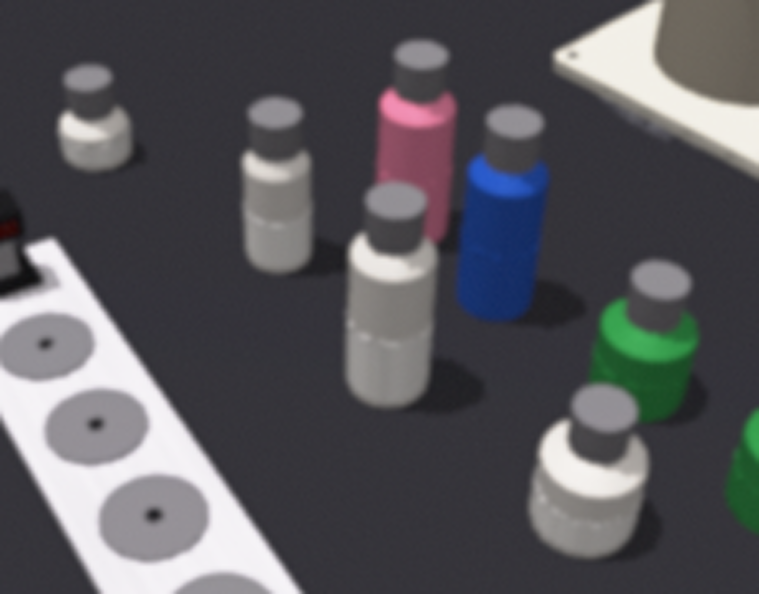

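The crops confirm it. The four white bottles have the expected shapes, and next to the two greens, the blue and the pink there is no ambiguity. Cap discs in the scene view, full-frame pixels: 65 (197,134), 115 (253,144), 140 (290,171), 90 (353,234). Next I'll measure.

```bash
cat > meas.py <<'E'
from h import *
H={65:.065,90:.090,115:.115,140:.140}
def cap(d,p,h):
    "cap-top centre in the top view near pixel p"
    b=blobs(d["frame"],192,216,(int(p[0])-14,int(p[1])-14,int(p[0])+15,int(p[1])+15),60,400)
    c,s=max(b,key=lambda q:q[1][4]); return c,s,onz(d,*c,h)
def pads(d):
    f=cv2.cvtColor(d["frame"],cv2.COLOR_RGB2GRAY).astype(float); out=[]
    for u,v in((360,190),(329,184),(298,178),(268,172)):   # from the reader outwards
        w=np.clip(190-f[v-6:v+7,u-6:u+7],0,None); Y,X=np.mgrid[v-6:v+7,u-6:u+7]
        out.append(onz(d,(w*X).sum()/w.sum(),(w*Y).sum()/w.sum(),.010))
    return np.array(out)
E
python3 - <<'E'
from meas import *
d=cam("top");s=cam("scene")
P=pads(d);print(P.round(4),np.linalg.norm(np.diff(P,axis=0),axis=1).round(4))
for h,p,q in((65,(433,245),(196.7,133.6)),(90,(233,244),(353,233.9)),(115,(361,254),(253.3,143.9)),(140,(299,239),(289.7,170.9))):
    c,st,x=cap(d,p,h/1000); t,e=tri(d,c,s,q); print(h,c.round(1),st[2:],x.round(4),np.hypot(*x[:2]).round(3),'tri',t.round(4),e.round(4))
# neighbours' caps, rough
for p,h in(((202,285),.09),((250,291),.09),((304,289),.14),((346,295),.14)): print(p,onz(d,*p,h).round(3))
print(get_orientation().round(3).tolist())
E
```

```text
[[ 0.6131 -0.0916  0.01  ]
 [ 0.6291 -0.0133  0.01  ]
 [ 0.6453  0.0652  0.01  ]
 [ 0.6611  0.1435  0.01  ]] [0.0799 0.0802 0.0799]
65 [435.3 246.3] [ 12  12 121] [ 0.4603 -0.2546  0.065 ] 0.526 tri [ 0.4597 -0.2542  0.0641] 0.002
90 [231.5 243.9] [ 12  13 136] [0.4631 0.2211 0.09  ] 0.513 tri [0.4632 0.2217 0.0882] 0.0008
115 [361.1 253.8] [ 13  14 151] [ 0.4373 -0.0717  0.115 ] 0.443 tri [ 0.4368 -0.0712  0.1149] 0.0015
140 [298.7 238.5] [ 14  14 162] [0.4682 0.0678 0.14  ] 0.473 tri [0.468  0.0682 0.1388] 0.0011
(202, 285) [0.37  0.286 0.09 ]
(250, 291) [0.356 0.177 0.09 ]
(304, 289) [0.359 0.057 0.14 ]
(346, 295) [ 0.346 -0.033  0.14 ]
[[-0.944, 0.33, -0.0], [0.33, 0.944, -0.0], [0.0, -0.0, -1.0]]
```

All four cap heights agree between the two views to within 2 mm and the pad spacing is 80 mm, so the measurements hold. I'll place the tallest first with the jaws closing across the lane, then check it by camera.

```bash
cat > act.py <<'E'
from meas import *
PAD=np.array([[.6131,-.0916],[.6291,-.0133],[.6453,.0652],[.6611,.1435]])
BOT={65:[.4603,-.2546],90:[.4631,.2211],115:[.4373,-.0717],140:[.4682,.0678]}
DST={65:PAD[0],90:PAD[1],115:PAD[2],140:PAD[3]}
u=(PAD[3]-PAD[0]); u/=np.linalg.norm(u)
def Rot(sg):
    y=sg*np.array([u[1],-u[0],0]); z=np.array([0,0,-1.]); return np.c_[np.cross(y,z),y,z]
def pick_place(h,src,dst,R,base=0.,grip=45):
    zg=h/1000-.005+base; zt=max(.26,zg+.1); zc=zg+.09-base
    move_gripper(.72)
    move_ptp([*src,zt],R); move_l([*src,zg],.15)
    move_gripper(0,grip); g=get_finger_gap(),get_finger_force()
    move_l([*src,zc],.15); move_l([*dst,zc],.22)
    z1=h/1000-.005+.0105
    move_l([*dst,z1+.015],.15); move_l([*dst,z1],.03); F=get_contact_force()
    move_gripper(.72); move_l([*dst,max(zt,.26)],.2)
    print(h,"gap,force",np.round(g,2),"F",np.round(F,1),"t",round(get_time(),1))
E
python3 - <<'E'
from act import *
for sg in(1,-1):
    for h in BOT:
        for p,z in((BOT[h],h/1000),(BOT[h],.26),(DST[h],h/1000+.01),(DST[h],.26)):
            q=ik([*p,z],Rot(sg)); print(sg,h,None if q is None else np.round(q,1).tolist())
E
```

```text
1 65 [-0.5, 0.6, 1.9, -0.0, 0.6, -0.3]
1 65 [-0.5, 0.3, 1.8, -0.0, 1.0, -0.3]
1 65 [-0.2, 0.7, 1.7, -0.0, 0.8, 0.0]
1 65 [-0.2, 0.4, 1.6, -0.0, 1.1, 0.0]
1 90 [0.4, 0.5, 2.0, -0.0, 0.7, 0.6]
1 90 [0.4, 0.3, 1.9, -0.0, 1.0, 0.6]
1 90 [-0.0, 0.6, 1.7, -0.0, 0.8, 0.2]
1 90 [-0.0, 0.4, 1.6, -0.0, 1.1, 0.2]
1 115 [-0.2, 0.4, 2.1, -0.0, 0.6, 0.0]
1 115 [-0.2, 0.1, 2.0, -0.0, 1.0, 0.0]
1 115 [0.1, 0.6, 1.6, -0.0, 0.9, 0.3]
1 115 [0.1, 0.5, 1.6, -0.0, 1.1, 0.3]
1 140 [0.1, 0.4, 2.0, -0.0, 0.7, 0.3]
1 140 [0.1, 0.2, 1.9, -0.0, 1.0, 0.3]
1 140 [0.2, 0.6, 1.6, -0.0, 1.0, 0.4]
1 140 [0.2, 0.5, 1.5, -0.0, 1.1, 0.4]
-1 65 None
-1 65 None
-1 65 None
-1 65 None
-1 90 [0.4, 0.5, 2.0, -0.0, 0.7, -2.5]
-1 90 [0.4, 0.3, 1.9, -0.0, 1.0, -2.5]
-1 90 None
-1 90 None
-1 115 None
-1 115 None
-1 115 None
-1 115 None
-1 140 None
-1 140 None
-1 140 None
-1 140 None
```

```bash
cat >> act.py <<'E'
def check(h,name=None):
    d=cam("top"); c,s,x=cap(d,proj(d,[*DST[h],h/1000+.01]),h/1000+.01)
    e=x[:2]-DST[h]; print(h,"cap",c.round(1),"area",s[2:],"err along,across mm",(1e3*e@u).round(1),(1e3*(e@[u[1],-u[0]])).round(1))
    if name: cv2.imwrite(name,d["frame"][...,::-1])
    return d
E
python3 - <<'E'
from act import *
R=Rot(1)
pick_place(140,BOT[140],DST[140],R)
move_ptp([*BOT[65],.26],R)
check(140,"pics/t1.png")
print(get_time())
E
```

```text
140 gap,force [ 0.37 44.12] F [-1.3  0.2  4.2] t 8.3Traceback (most recent call last):
  File "<stdin>", line 5, in <module>
  File "act.py", line 19, in check
    d=cam("top"); c,s,x=cap(d,proj(d,[*DST[h],h/1000+.01]),h/1000+.01)
                        ~~~^^^^^^^^^^^^^^^^^^^^^^^^^^^^^^^^^^^^^^^^^^^
  File "meas.py", line 6, in cap
    c,s=max(b,key=lambda q:q[1][4]); return c,s,onz(d,*c,h)
        ~~~^^^^^^^^^^^^^^^^^^^^^^^^
ValueError: max() iterable argument is empty
```

```bash
python3 - <<'E'
from act import *
d=cam("top");p=proj(d,[*DST[140],.15]);print(np.round(p,1))
x,y=map(int,p); f=d["frame"]; print(cv2.cvtColor(f,cv2.COLOR_RGB2HSV)[y,x-16:x+17,2].tolist(),f[y,x])
cv2.imwrite("pics/t1.png",cv2.resize(f[130:290,180:460],None,fx=2.8,fy=2.8,interpolation=cv2.INTER_CUBIC)[...,::-1])
E
```

```text
[264.6 153. ]
[251, 250, 250, 243, 222, 195, 135, 94, 75, 112, 159, 180, 181, 180, 183, 182, 182, 182, 181, 181, 184, 183, 184, 192, 208, 165, 90, 86, 84, 83, 83, 83, 83] [177 175 182]
```

View pics/t1.png

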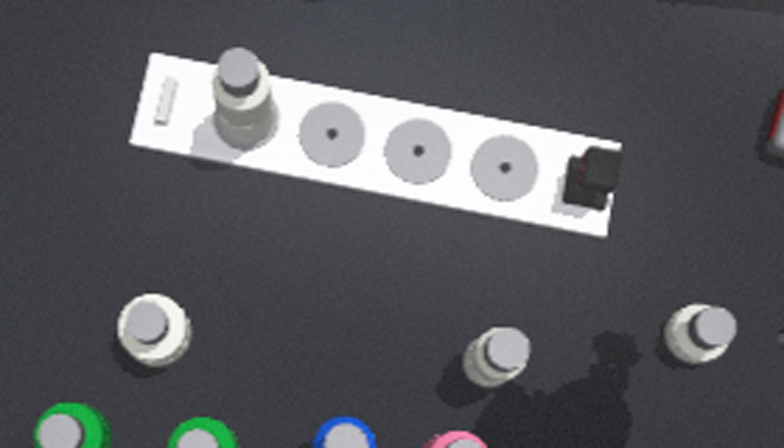

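The bottle_140 stands upright on the far pad, with its cap at about (265,155) full-frame. Its disc is darker there (V about 182), so I'll adjust the mask and measure the offset.

```bash
python3 - <<'E'
from act import *
d=cam("top");s=cam("scene")
for lo,hi in((172,190),(165,195)):
  for c,st in blobs(d["frame"],lo,hi,(250,140,281,171),50,400):
    x=onz(d,*c,.15); e=x[:2]-DST[140]; print(lo,c.round(1),st,x.round(4),"along/across",(1e3*e@u).round(1),(1e3*e@[u[1],-u[0]]).round(1))
p=proj(s,[*DST[140],.15]);print(np.round(p,1))
x,y=map(int,p);f=s["frame"];cv2.imwrite("pics/s1.png",cv2.resize(f[y-40:y+110,x-75:x+75],None,fx=4,fy=4,interpolation=cv2.INTER_CUBIC)[...,::-1]);print(x-75,y-40)
E
```

```text
172 [264.5 153.6] [258 148  14  12 135] [0.6596 0.1437 0.15  ] along/across -0.1 -1.5
165 [264.5 153.6] [258 147  14  14 146] [0.6595 0.1436 0.15  ] along/across -0.3 -1.5
[231.4 241.2]
156 201
```

View pics/s1.png

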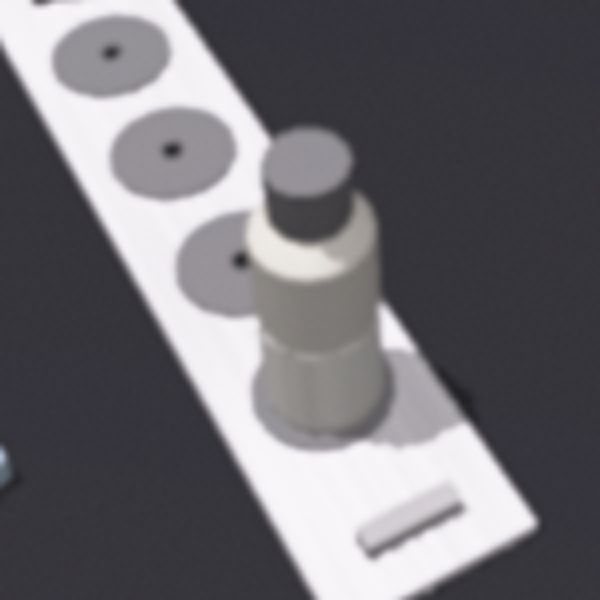

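The cap sits 1.5 mm toward the robot across the lane, which is within the calibration error, and the scene view agrees. I'll shift the remaining targets 1.3 mm across.

```bash
python3 - <<'E'
from act import *
R=Rot(1); c=.0013*np.array([u[1],-u[0]])
for h in(115,90,65): pick_place(h,BOT[h],DST[h]+c,R)
move_ptp([.42,-.30,.30],R)
d=cam("top");s=cam("scene")
for h in DST:
  p=proj(d,[*DST[h],h/1000+.01]); x,y=map(int,p)
  for q,st in blobs(d["frame"],170,193,(x-12,y-12,x+13,y+13),60,400):
    w=onz(d,*q,h/1000+.01); e=w[:2]-DST[h]; print(h,np.round(p,1),q.round(1),st[2:],"along/across",(1e3*e@u).round(1),(1e3*e@[u[1],-u[0]]).round(1))
cv2.imwrite("pics/t2.png",cv2.resize(d["frame"][120:280,200:440],None,fx=3.3,fy=3.3,interpolation=cv2.INTER_CUBIC)[...,::-1])
cv2.imwrite("pics/s2.png",cv2.resize(s["frame"][150:350,130:330],None,fx=3,fy=3,interpolation=cv2.INTER_CUBIC)[...,::-1])
print(get_time())
E
```

```text
115 gap,force [ 0.37 44.03] F [-2.1  0.4  4.3] t 17.2
90 gap,force [ 0.37 44.19] F [-1.6 -1.   5. ] t 24.9
65 gap,force [ 0.37 44.18] F [-1.9  1.4  5.1] t 32.7
33.925
```

View pics/t2.png

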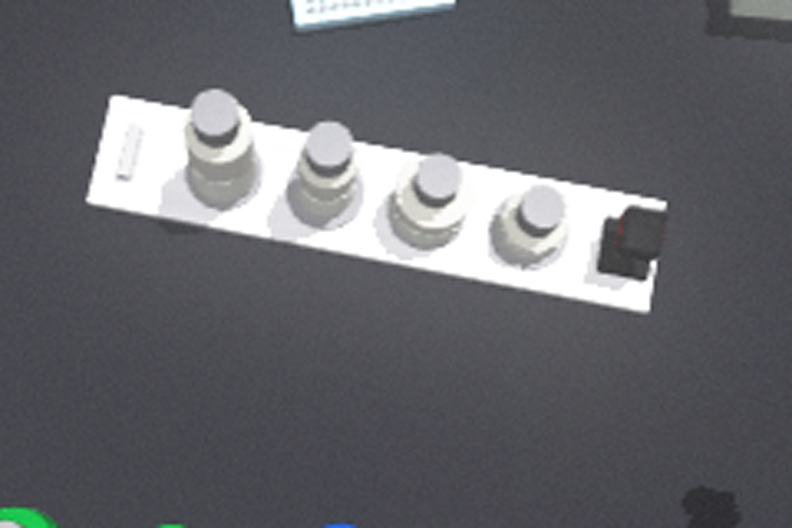

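View pics/s2.png

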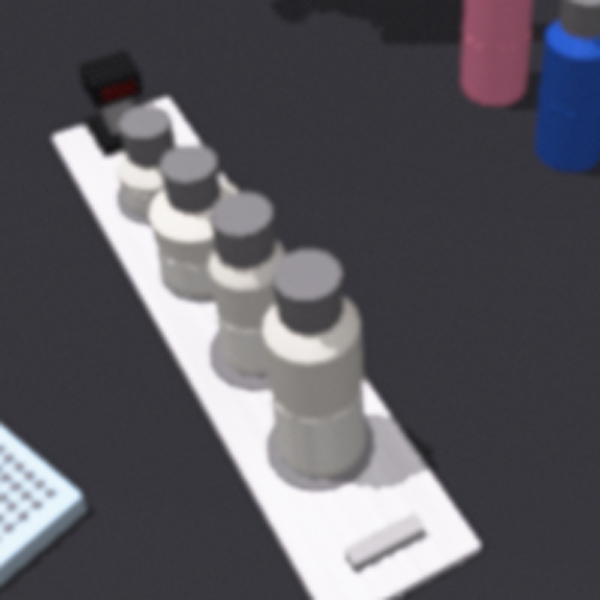

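All four stand upright in order on the pads: 65 is next to the reader and 140 next to the stop. The lighting changed when the arm moved, so I'll segment the caps by their bluish tint instead.

```bash
python3 - <<'E'
from act import *
d=cam("top");f=d["frame"].astype(int)
for h in DST:
  p=proj(d,[*DST[h],h/1000+.01]); x,y=map(int,p)
  print(f[y,x])
  m=((f[...,2]>=f[...,0]+2)&(f[...,2]>f[y,x,2]-16)&(f[...,2]<f[y,x,2]+12)).astype(np.uint8); k=np.zeros_like(m); k[y-12:y+13,x-12:x+13]=m[y-12:y+13,x-12:x+13]
  k=cv2.morphologyEx(k,cv2.MORPH_OPEN,np.ones((3,3),np.uint8))
  n,l,s,c=cv2.connectedComponentsWithStats(k,connectivity=4); i=1+np.argmax(s[1:,4]); q=c[i]
  w=onz(d,*q,h/1000+.01); e=w[:2]-DST[h]; print(h,np.round(p,1),q.round(1),s[i],"along/across",(1e3*e@u).round(1),(1e3*e@[u[1],-u[0]]).round(1))
E
```

```text
[217 218 220]
65 [364.3 182.4] [364.4 182.1] [359 176  12  13 122] along/across -0.1 0.7
[214 213 219]
90 [332.4 173. ] [332.6 172.8] [327 167  12  13 126] along/across -0.3 0.6
[210 208 216]
115 [299.2 163.1] [299.2 163.1] [293 157  13  13 131] along/across -0.1 0.1
[205 203 210]
140 [264.6 153. ] [264.4 153.8] [258 148  14  13 139] along/across -0.0 -1.9
```

The residual errors are under 1 mm on three bottles and about 1.7 mm on bottle_140. They grow with height, so part of that is camera parallax. Everything is centred and the arm is clear, so I'm handing in.

```bash
python3 -c "
from workcell import *
print(get_time(),sign_off())"
```

```text
the job is handed in; nothing more can be done
33.975 None
```

I handed the job in at 34 s: all four white bottles stand upright on the pads, running 65, 90, 115, 140 mm away from the reader; by camera three are centred to within 1 mm and bottle_140 to within 2 mm, nothing fell over, and the arm never went near the spray bottle.

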